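# Roll a jar up the infeed of the bench labeller and lower the press roller on it

## Task

Load the bench labeller: with a fingertip, push the amber jar that lies at the foot of the sloped infeed gutter steadily up the gutter until it drops between the two drive rollers at the top, against the back stop, and stays there without rolling back. Then tip the raised press arm over with a finger so that its roller comes down and rests on the jar. Only push: do not pick the jar up or send it flying, and leave the other things on the bench where they are.

Things in the scene. Friction and masses are not known exactly. Their poses are not given: they have to be found in the camera images.
- labeller: bench round-bottle labeller, fixed, 510 x 170 mm. Origin on the bench under its middle line; x level along the machine, uphill way of the infeed gutter, y to the left seen so, z up. In this frame: gutter's lower end x -175, z 36 mm; roller side plates y +-60 mm, 96 mm high; label reel 94 mm across, axis x 245, z 115 mm; control box on the +y side, x 102 to 198, y to 106, 69 mm high
- gutter: aluminium infeed gutter sloping up 10 degrees to the drive rollers. Origin: middle of its floor at the inner face of the lower lip; x up the slope along the floor, y across to the left, z square to the floor. Floor flat, 96 mm between the slippery plastic side guides, 190 mm long; front roller axis at x 205 mm; guides 16 mm high above the floor; lip 10 mm high, 3 mm thick
- nest (a point): where the jar's centre lies when seated between the drive rollers: x 47.7, y 0, z 98.6 mm in the labeller's frame. Rollers: 25 mm diameter, along y, axes at x 29, z 59 (front, top flush with the gutter floor) and x 73, z 63 mm (rear). The jar's centre passes the front roller's crest at x 29, z 103 mm, then it drops in by itself, 3 mm short of the back stop
- back_stop (a point): middle of the upright front face of the white label head behind the rear roller, 106 mm wide, facing down the gutter: x 81.7, y 0, z 90 mm in the labeller's frame; its top is at z 112 mm and it reaches back to x 157 mm
- jar_center (a point): centre of the jar to load: amber glass, no label, white cap, 62 mm diameter, 92 mm long (62 mm wide glass on the 64 mm at -y, 57 mm cap at +y), 0.2 to 0.4 kg. Lies on its side across the gutter against the lower lip; rolls back there if let go on the slope. Point on its axis, half-way along; its y axis is the jar's axis; x and z turn as it rolls
- jar: the same jar as a body, its origin at the same point as jar_center
- press_arm (a joint): hinge of the press arm behind the nest: 0 = upright, growing as it swings forward and down towards the gutter (-x of the labeller), 1.67 rad = its roller rests on a seated jar; range -0.35 to 1.95. Begins -0.2 to 0.3 rad. Friction holds it near upright; beyond 0.6 rad it sinks by its own weight until something carries it. 1 N at the roller swings it
- press_pivot (a point): the press arm's hinge axis, along the labeller's y; in the labeller's frame x 132.7, y 0, z 147.6 mm
- press_roller (a point): middle of the black rubber roller at the free end of the press arm, 85 mm from the hinge axis: 20 mm diameter, 66 mm long, along the labeller's y, between two flat steel bars (76 mm over their outer faces) that end 7 mm beyond its axis
- labelled_jar_a: amber glass jar with paper label and white screw cap, standing upright in the row beside the labeller, 62 mm diameter, 92 mm tall; origin at the centre of its underside; leave alone
- labelled_jar_b: a second labelled amber jar, the same size, standing in the same row; origin at the centre of its underside; leave alone
- waiting_jar: amber jar without label, the same size, standing upright on the bench in the row of jars beside the labeller; it waits its turn; origin at the centre of its underside; leave alone
- spare_cap: white screw cap lying flat on the bench, 57 mm diameter, 20 mm thick; origin at the centre of its underside; leave alone
- label_roll: spare roll of blank labels lying flat on the bench, 90 mm diameter, 50 mm tall, 38 mm hole; origin at the centre of its underside; leave alone
- beaker: empty glass beaker on the bench, 90 mm diameter, 120 mm tall; origin at the centre of its underside; leave alone
- wash_bottle: white plastic bottle on the bench, 66 mm diameter, 170 mm tall; origin at the centre of its underside; leave alone
Things that resemble listed ones, but are neither listed nor needed, are in the scene too. What is shaped like the jar but red is not meant.

How it is judged:
On the way, in this order (a step that is already met when the one before it is completed fails the run):
1. the jar lies between the drive rollers, press arm still up (x of jar_center in the frame of labeller between 0.0417 and 0.0537 m and z of jar_center in the frame of labeller between 0.0936 and 0.1026 m and y of jar_center in the frame of labeller between -0.008 and 0.008 m and angle between the y axis of jar_center and the y axis of labeller, either way round below 0.09 rad and linear speed of jar below 0.03 m/s and value of joint press_arm below 0.7 rad), for 0.3 s.
2. the press roller rests on the jar (distance between press_roller and jar_center below 0.044 m), for 0.2 s.
At the end, for the whole second after the job is handed in: The jar lies still between the two drive rollers (axis centre within 6 mm of the nest along the machine, 8 mm across, 5 mm in height, square within 0.09 rad) and the press roller rests on it (its axis within 44 mm of the jar's axis, 41 mm being contact) (x of jar_center in the frame of labeller between 0.0417 and 0.0537 m and z of jar_center in the frame of labeller between 0.0936 and 0.1026 m and y of jar_center in the frame of labeller between -0.008 and 0.008 m and angle between the y axis of jar_center and the y axis of labeller, either way round below 0.09 rad and linear speed of jar below 0.03 m/s and distance between press_roller and jar_center below 0.044 m); the robot touches nothing.
It fails at once if the jar is lifted more than 10 mm off the gutter (z of jar_center in the frame of gutter above 0.041 m).
It fails at once if the jar is knocked or flung (faster than 0.6 m/s) (linear speed of jar above 0.6 m/s).
It fails at once if another thing on the bench is shifted by more than 20 mm (distance of any of labelled_jar_a, labelled_jar_b, waiting_jar, spare_cap, label_roll, beaker, wash_bottle from where it was at the start of the episode above 0.02 m).
It also fails if it takes over 58 s, if anything falls off the work surface, if the arm or the gripper's body presses on something with over 40 N, if the wrist force passes 120 N, or if a joint passes its speed limit or range.

## Robot

A 6-joint arm with a two-finger parallel gripper is mounted at the origin on the work surface. World frame = base frame: x ahead of the robot, y to its left, z up, the work surface at z = 0. Lengths are in m, angles in rad, forces in N, time in s.
With the tool pointing down it reaches from about 0.35 to 0.975 m from the base axis. Payload 4.9 kg.
Tool frame: the origin (TCP) lies between the finger pads; the fingertips stand 14 mm ahead of it and the grasp point (between the pads) lies 5 mm behind it (manip.finger_overhang is the distance from the TCP to the fingertips, in m); z points along the fingers, y is the line along which they close (so a half turn about z gives the same grasp; the last joint's range is limited). The gripper opens to 85 mm and grips with 20 to 120 N. Pads are 22 mm wide; open, the fingers measure 114 mm over their backs; the gripper's body (76 mm by 85 mm) begins 54 mm behind the grasp point. The pads swing forward as they close: fully open they stand 13 mm farther back than shut.
Start: joints at [1.046, 0.053, 1.613, -0, 1.476, -0.119], TCP at [0.247, 0.574, 0.245] pointing down, gripper open.
Joint ranges: [-3.01, 3.01], [-1.01, 2.22], [0.06, 2.58], [-1.02, 4.17], [0.09, 2.62], [-3.14, 3.14]. Speed limits (rad/s): [2.57, 2.57, 3.14, 3.14, 3.14, 3.14].

## Interface

Orientations are given as a unit quaternion [w, x, y, z].
In Python, from plant import manip, grab_frame gives the robot as it stands.
- The arm moves only by the tool servo_tool, never from a script. Its argument "deltas" is a list that holds one entry, the list of rows, each a list of 5 numbers: the opening in per cent of the stroke, from 0 (shut) to 100 (fully open), then the shift along the world's x, y, z in m, then the turn about the world's z in degrees. A call has exactly 8 rows; each row shifts and turns the commanded pose from where the row before left it; what a row does not reach is not made up. A row lasts 1/10 s, in which the tool goes at most 50 mm and 8.59 degrees, less where a joint would pass 70% of its speed; a pose out of reach is approached as far as the arm can. A call is refused whole if a number of a shift passes 0.05 or a number of a turn 8.59, either way. A call with a gripper value outside its range is refused whole. The fingers move at their own pace and stop on an object; the grip force is fixed at half the most. Time passes only in rows, so rows that do not move let the fingers close, or fill a call up. It gives the time, the measured TCP pose, the force, the opening and the grip force at its end, in the units of the state.
- manip.state(): the state, without advancing time (a new reading comes with each control period).
- grab_frame(name): name is "side" or "top" or "wrist"; returns a dict with "pixels" (400x640x3 uint8, red, green, blue), "z_map" (400x640 float32, m along the optical axis (not along the pixel's ray), 0 where there is no reading), "fx", "fy", "cx", "cy" (pixels), "rvec" (rotation vector, rad) and "tvec" (3), from world to camera coordinates, as OpenCV has them; the wrist camera has in their place "T_tool_cam" (4x4, takes a point from camera to tool coordinates, whose origin is the TCP and whose axes are the flange's). Camera axes: x right, y down, z forward; pixel columns grow to the right and rows downward; lengths in m; the calibration is good to about 2 mm. A picture is of the moment at which its call begins: read the wrist's pose just before it.
- manip.job_done(): hands the job in; it is judged then, once.
The state is a dict: "time": time; "joint_pos": joint angles; "joint_vel": joint speeds; "joint_efforts": joint torques, N m; "tool_pos": TCP position; "tool_rot": TCP orientation; "contact_force": force on the tool from outside, world axes, zero at the start; "ft_torque": the same for the moment, N m; "gripper_width": opening from 0.0 (shut) to 1.0 (fully open); "grasp_force": force on a finger pad.
Only numpy, scipy, OpenCV 4.12 (cv2) and the standard library are available. Lean on these libraries where they do the work, as an engineer would, in place of code of your own. Each camera call takes 0.05 s, during which the arm holds its last target. There are 200 camera calls.

## Working session

There is one attempt and no reset: what is moved stays moved. The work goes in short steps, Python scripts to look and compute and a tool call to move; the robot and the scene stay as the last step left them, time stands still between calls to the robot, and variables do not carry over. Pictures are saved under pics/ and viewed, at most 10 in all, crops included, and the job is handed in when it is done.

Besides the shell and the picture viewer there is one more tool, called after "Call:" by a JSON object that holds its "method" and its "body". servo_tool: Moves the arm, as the interface text tells. Its arguments: {"type":"object","properties":{"deltas":{"type":"array"}},"required":["deltas"]}

```bash
mkdir -p pics
cat > h.py <<'E'
import numpy as np, cv2
from plant import manip, grab_frame
def grab(n):
    f=grab_frame(n); cv2.imwrite(f'pics/{n}_{int(manip.state()["time"]*100)}.png',f['pixels'][:,:,::-1]); np.save(f'{n}.npy',f,allow_pickle=True); return f
def load(n): return np.load(f'{n}.npy',allow_pickle=True).item()
def cloud(f):
    R=cv2.Rodrigues(np.array(f['rvec'],float))[0]; t=np.array(f['tvec'],float).ravel()
    v,u=np.mgrid[0:400,0:640]; z=f['z_map']
    p=np.stack([(u-f['cx'])/f['fx']*z,(v-f['cy'])/f['fy']*z,z],-1)
    P=(p-t)@R; P[z==0]=np.nan; return P
def proj(f,X):
    R=cv2.Rodrigues(np.array(f['rvec'],float))[0]; p=np.atleast_2d(X)@R.T+np.array(f['tvec']).ravel()
    return np.c_[p[:,0]/p[:,2]*f['fx']+f['cx'],p[:,1]/p[:,2]*f['fy']+f['cy']]
E
python3 - <<'E'
from h import *
for n in ('side','top'):
    f=grab(n); print(n,f['fx'],f['rvec'],f['tvec'])
s=manip.state(); print(s['time'],s['tool_pos'],s['tool_rot'],s['gripper_width'])
E
ls pics
```

```text
side 463.33248956260917 [ 2.26922551 -0.71298132  0.32152342] [-0.4217212   0.29047349  1.16438216]
top 470.1146416719897 [ 2.15203277 -2.16418848  0.10847382] [0.00501414 0.54984163 1.4616289 ]
0.1 [0.2464389  0.57376569 0.24417595] [-3.05902150e-04  2.01519063e-01  9.79484146e-01 -8.84484539e-04] 1.0032829231295688
side_5.png
top_10.png
```

View pics/top_10.png

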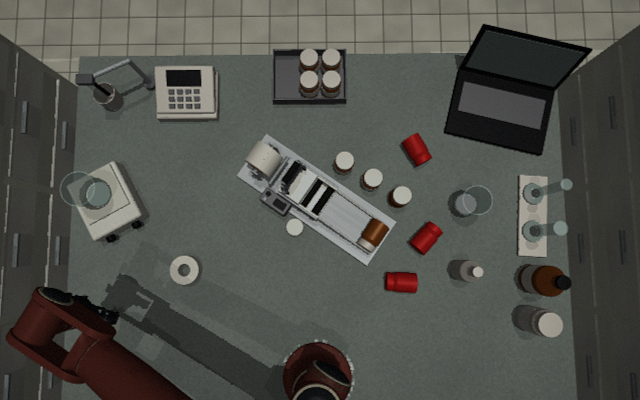

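View pics/side_5.png

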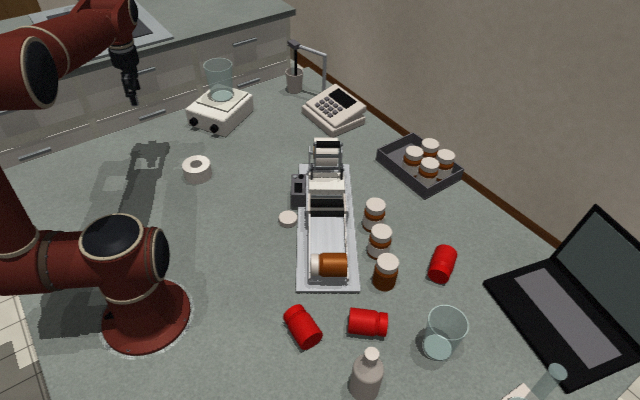

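The top view shows the labeller running from the reel (265,158) down to the gutter's foot (373,240). The only amber jar lying on its side with a white cap is at (373,234). The amber jars at (344,160), (372,180) and (400,196) stand upright, and the jars at (416,150), (426,238) and (401,282) are red. I'll confirm it in an enlarged crop.

Run:
```python
from h import *
f=load('top'); im=f['pixels'][125:270,230:410,::-1]
im=cv2.resize(im,None,fx=4.4,fy=4,interpolation=cv2.INTER_CUBIC)
im=cv2.convertScaleAbs(im,alpha=1.5)
cv2.imwrite('pics/crop1.png',im)
for n in('top','side'):
    f=load(n);P=cloud(f)
    hsv=cv2.cvtColor(f['pixels'],cv2.COLOR_RGB2HSV)
    box=np.zeros((400,640),bool)
    if n=='top': box[205:255,345:395]=1
    else: box[248:285,303:352]=1
    m=box&(hsv[...,1]>120)&(hsv[...,0]<20)&np.isfinite(P[...,0])
    print(n,m.sum(),np.nanmedian(P[m],0),np.percentile(P[m],[2,98],0))
    if n=='top':
        for (u,v) in [(266,135),(237,174),(395,222),(367,264),(373,234),(325,215),(265,158),(300,180),(294,227),(344,160),(372,178),(400,194)]: print(u,v,P[v,u].round(3))
```

```text
top 444 [ 0.44594679 -0.17793304  0.09744623] [[ 0.40936315 -0.21529028  0.07039819]
 [ 0.48499566 -0.14480513  0.10620421]]
266 135 [0.766 0.16  0.02 ]
237 174 [ 0.641  0.257 -0.001]
395 222 [ 0.48  -0.251  0.022]
367 264 [ 0.348 -0.161  0.015]
373 234 [ 0.439 -0.173  0.096]
325 215 [ 0.5   -0.029  0.067]
265 158 [0.661 0.146 0.16 ]
300 180 [0.602 0.046 0.114]
294 227 [0.466 0.069 0.025]
344 160 [ 0.666 -0.088  0.094]
372 178 [ 0.61  -0.173  0.095]
400 194 [ 0.56  -0.257  0.094]
side 653 [ 0.43535472 -0.19071659  0.0941306 ] [[ 0.40356509 -0.21934341  0.06143704]
 [ 0.47194625 -0.15602454  0.10349233]]
```

View pics/crop1.png

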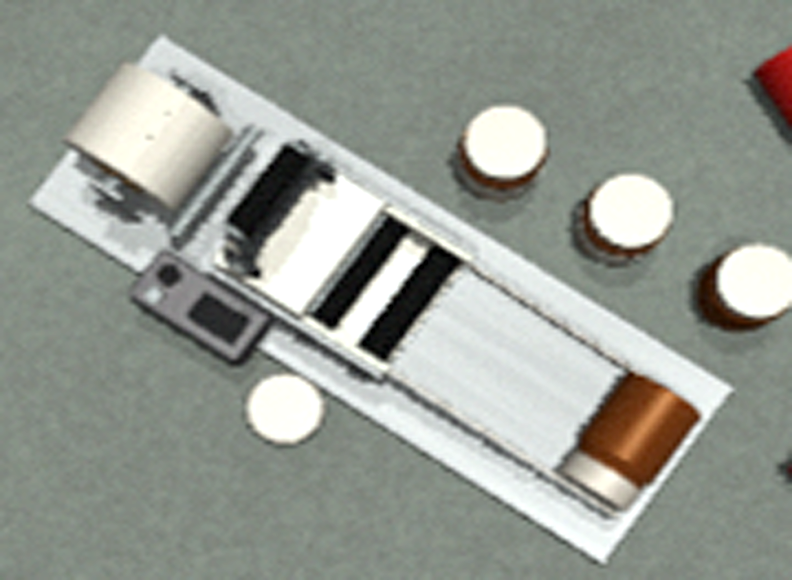

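```bash
cat > fit.py <<'E'
from h import *
from scipy.optimize import least_squares
f=load('top');P=cloud(f)
c=lambda x,y:(230+x/4.4,125+y/4)
# base plate corners (z unknown), known points
known=[((81.7,-53,112),c(385,208)),((81.7,53,112),c(312,312)),((102,106,69),c(240,362)),((198,106,69),c(132,292)),
 ((29,0,71.5),c(413,302)),((73,0,75.5),c(362,270)),((245,0,162),c(148,134))]
base=[((1,-85),c(161,37)),((1,85),c(30,203)),((0,-85),c(733,388)),((0,85),c(605,562))]
def pts(p):
    x,y,a,x0,zb=p
    K=[k for k,_ in known]+[((x0+510*i) ,w,zb) for (i,w),_ in base]
    K=np.array(K,float)/1000
    R=np.array([[np.cos(a),-np.sin(a)],[np.sin(a),np.cos(a)]])
    return np.c_[K[:,:2]@R.T+[x,y],K[:,2]]
obs=np.array([o for _,o in known]+[o for _,o in base])
r=least_squares(lambda p:(proj(f,pts(p))-obs).ravel(),[.57,.02,1.0,-210,10],x_scale=[.1,.1,.1,100,10],loss='soft_l1')
print(r.x,np.degrees(r.x[2]));print((proj(f,pts(r.x))-obs).round(1).tolist())
np.save('pose.npy',r.x[:3])
x,y,a=r.x[:3]; Rz=np.array([[np.cos(a),-np.sin(a),0],[np.sin(a),np.cos(a),0],[0,0,1]])
for n in('top','side'):
    g=load(n);L=(cloud(g)-[x,y,0])@Rz*1000
    def med(m): return np.nanmedian(L[m],0).round(1), m.sum()
    X,Y,Z=L[...,0],L[...,1],L[...,2]
    fl=(abs(Y)<35)&(X>-100)&(X<0)&(Z>30)&(Z<90)
    A=np.polyfit(X[fl],Z[fl],1); print(n,'floor slope deg',np.degrees(np.arctan(A[0])),'z at -70',np.polyval(A,-70),'expect',71.5-99*np.tan(np.radians(10)))
    j=(abs(Y)<60)&(X>-185)&(X<-100)&(Z>72)&(Z<115); print('jar',med(j),np.nanpercentile(L[j],[1,99],0).round(1).tolist())
    h=(abs(Y)<60)&(X>75)&(X<165)&(Z>105)&(Z<118); print('head',med(h),np.nanpercentile(L[h],[1,99],0).round(1).tolist())
    pr=(abs(Y)<50)&(X>60)&(X<190)&(Z>195)&(Z<250); print('press',med(pr),np.nanpercentile(L[pr],[1,99],0).round(1).tolist())
for q in [(-250,0,0),(-147,0,73),(47.7,0,98.6),(190,0,230)]: print(q,(Rz@np.array(q)/1000+[x,y,0]).round(4))
E
python3 fit.py
```

```text
[ 5.25804840e-01 -4.96080294e-02  9.63588016e-01 -1.97076984e+02
  2.17704922e+00] 55.2095264961786
[[2.0, -1.6], [-1.4, 1.2], [0.4, 0.6], [-0.5, 0.6], [-0.0, 0.6], [-0.2, 0.5], [-0.4, -2.2], [0.5, -0.4], [0.3, 0.1], [0.1, -0.7], [-0.2, -0.2]]
top floor slope deg 9.983606214177538 z at -70 54.68516859259981 expect 54.043628909861965
jar (array([-152.8,    2. ,   96.5]), np.int64(602)) [[-183.0, -42.7, 75.9], [-124.6, 48.3, 107.0]]
head (array([110.3,   4.6, 112.5]), np.int64(582)) [[85.3, -49.9, 105.9], [156.8, 53.7, 117.6]]
press (array([138. ,   2.9, 240.1]), np.int64(217)) [[129.9, -37.5, 195.7], [149.5, 40.2, 247.0]]
side floor slope deg 9.925437802328382 z at -70 53.557269402629956 expect 54.043628909861965
jar (array([-167.6,    3.3,   95.1]), np.int64(734)) [[-184.1, -39.7, 72.9], [-134.2, 48.9, 104.3]]
head (array([117.9,   4.8, 111.8]), np.int64(642)) [[85.0, -47.9, 105.7], [161.5, 56.8, 116.2]]
press (array([135.8,   5.2, 235.4]), np.int64(279)) [[127.9, -33.7, 195.3], [145.8, 42.0, 244.4]]
(-250, 0, 0) [ 0.3832 -0.2549  0.    ]
(-147, 0, 73) [ 0.4419 -0.1703  0.073 ]
(47.7, 0, 98.6) [ 0.553  -0.0104  0.0986]
(190, 0, 230) [0.6342 0.1064 0.23  ]
```

The crop confirms the unlabelled amber jar with its white cap on the +y side, lying against the lip. The fit agrees: slope 9.98°, head top z 112 mm, nest at about (0.552, -0.008), and the press arm near upright. I'll move to a point beyond the gutter's foot.

Call:
{"method": "servo_tool", "body": {"deltas": [[[25,0.02,-0.045,0,-8.5],[25,0.02,-0.045,0,-8.5],[25,0.02,-0.045,0,-8.5],[25,0.02,-0.045,0,-8.5],[25,0.02,-0.045,0,-8.5],[25,0.02,-0.045,0,-8.5],[25,0.02,-0.045,0,-8.5],[25,0.02,-0.045,0,-8.5]]]}}

```text
time: 0.9
tool_pos: [0.4068, 0.2123, 0.245]
tool_rot: [0.0, 0.717, 0.697, 0.0]
contact_force: [0.4, 0.1, 0.5]
gripper_width: 0.254
grasp_force: 0.0
```

Call:
{"method": "servo_tool", "body": {"deltas": [[[25,0,-0.045,0,-8.4],[25,0,-0.045,0,-8.4],[25,0,-0.045,0,-8.4],[25,0,-0.045,0,-8.3],[25,0,-0.045,0,0],[25,0,-0.045,0,0],[25,0,-0.045,0,0],[25,0,-0.045,0,0]]]}}

```text
time: 1.7
tool_pos: [0.4061, -0.1475, 0.245]
tool_rot: [0.0, 0.886, 0.464, 0.0]
contact_force: [1.5, -0.0, 0.3]
gripper_width: 0.247
grasp_force: 0.0
```

Call:
{"method": "servo_tool", "body": {"deltas": [[[25,0.002,-0.042,0,0],[25,0.002,-0.043,0,0],[25,0,0,-0.04,0],[25,0,0,-0.04,0],[25,0,0,-0.04,0],[25,0,0,-0.035,0],[25,0,0,-0.02,0],[25,0,0,0,0]]]}}

```text
time: 2.5
tool_pos: [0.408, -0.2287, 0.0662]
tool_rot: [-0.004, 0.886, 0.464, -0.002]
contact_force: [0.0, -0.1, -0.4]
gripper_width: 0.251
grasp_force: 0.0
```

Run:
```python
from h import *
s=manip.state(); print(s['time'],s['tool_pos'],s['contact_force'])
f=grab('top'); g=grab('side')
a=cv2.resize(f['pixels'][190:280,330:450,::-1],(480,360)); b=cv2.resize(g['pixels'][190:310,250:400,::-1],(450,360))
cv2.imwrite('pics/c2.png',cv2.resize(np.hstack([a,b]),(800,310)))
O=np.array([.5246,-.0470,0]);a=np.radians(55.2);u=np.array([np.cos(a),np.sin(a),0]);v=np.array([-u[1],u[0],0])
d=np.array(s['tool_pos'])-O; print((d@u*1000).round(1),(d@v*1000).round(1))
```

```text
2.5 [ 0.40797372 -0.22866238  0.06619708] [ 0.0256446  -0.11887803 -0.40571917]
-215.7 -7.9
```

View pics/c2.png

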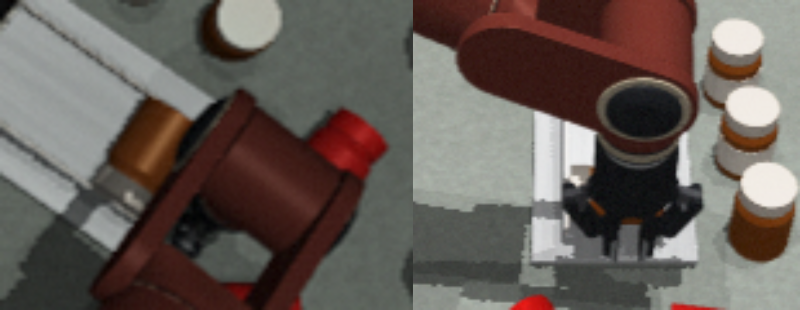

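The crop shows both fingertips just behind the lower lip, facing the jar, with the amber glass in front and the cap on the left. Now I'll push slowly up the slope.

Call:
{"method": "servo_tool", "body": {"deltas": [[[25,0.004,0.006,0,0],[25,0.004,0.006,0,0],[25,0.004,0.006,0.001,0],[25,0.005,0.007,0.0015,0],[25,0.006,0.008,0.0018,0],[25,0.006,0.0085,0.0018,0],[25,0.006,0.0085,0.0018,0],[25,0.006,0.0085,0.0018,0]]]}}

```text
time: 3.4
tool_pos: [0.453, -0.1746, 0.0831]
tool_rot: [0.004, 0.886, 0.464, -0.001]
contact_force: [-6.0, -8.7, 8.4]
gripper_width: 0.25
grasp_force: 5.2
```

```bash
cat > st.py <<'E'
from h import *
s=manip.state()
O=np.array([.5246,-.0470,0]);a=np.radians(55.2);u=np.array([np.cos(a),np.sin(a),0]);v=np.array([-u[1],u[0],0])
d=np.array(s['tool_pos'])-O; print('tcp lab',(d@u*1000).round(1),(d@v*1000).round(1),s['tool_pos'][2],'F',np.round(s['contact_force'],2))
f=grab('top');
for n in ('top','side'):
    f=grab(n) if n=='side' else f
    P=cloud(f)-O; L=np.stack([P@u,P@v,P[...,2]],-1)*1000
    hsv=cv2.cvtColor(f['pixels'],cv2.COLOR_RGB2HSV)
    m=(hsv[...,1]>130)&(hsv[...,0]<18)&(hsv[...,0]>5)&(abs(L[...,1])<60)&(L[...,0]>-200)&(L[...,0]<90)&(L[...,2]>55)&(L[...,2]<150)
    if m.sum()>20: print(n,m.sum(),np.percentile(L[m],[3,50,97],0).round(0).tolist())
E
python3 st.py
```

```text
tcp lab -145.7 -14.0 0.08310782630516508 F [-6.01 -8.68  8.38]
top 140 [[-131.0, -42.0, 85.0], [-85.0, 3.0, 100.0], [-76.0, 22.0, 112.0]]
side 154 [[-158.0, -44.0, 71.0], [-129.0, -12.0, 95.0], [-105.0, 23.0, 144.0]]
```

Call:
{"method": "servo_tool", "body": {"deltas": [[[25,0.006,0.0085,0.0014,0],[25,0.006,0.0085,0.0014,0],[25,0.006,0.0085,0.0016,0],[25,0.006,0.0085,0.0016,0],[25,0.006,0.0085,0.0016,0],[25,0.006,0.0085,0.0016,0],[25,0.006,0.0085,0.0016,0],[25,0.006,0.0085,0.0016,0]]]}}

```text
time: 4.3
tool_pos: [0.499, -0.1073, 0.095]
tool_rot: [0.003, 0.886, 0.464, -0.004]
contact_force: [-13.4, -12.0, 14.1]
gripper_width: 0.25
grasp_force: 8.7
```

```bash
python3 st.py
```

```text
tcp lab -64.1 -13.4 0.09496073857375949 F [-13.36 -12.02  14.1 ]
top 68 [[-51.0, -37.0, 101.0], [-23.0, 14.0, 117.0], [5.0, 22.0, 127.0]]
side 155 [[-57.0, -43.0, 85.0], [-47.0, -11.0, 108.0], [-24.0, 23.0, 124.0]]
```

Call:
{"method": "servo_tool", "body": {"deltas": [[[25,0.005,0.007,0.0013,0],[25,0.005,0.007,0.0013,0],[25,0.004,0.006,0.0012,0],[25,0.004,0.006,0.0012,0],[25,0.003,0.0045,0.001,0],[25,0.003,0.0045,0.001,0],[25,0.002,0.003,0.0005,0],[25,0.002,0.003,0.0005,0]]]}}

```text
time: 5.2
tool_pos: [0.5275, -0.0627, 0.1]
tool_rot: [-0.0, 0.886, 0.464, -0.0]
contact_force: [-0.3, -1.2, 2.3]
gripper_width: 0.248
grasp_force: 0.6
```

```bash
python3 st.py
```

```text
tcp lab -11.2 -11.4 0.10001126967900345 F [-0.27 -1.2   2.26]
top 32 [[3.0, 10.0, 107.0], [16.0, 18.0, 123.0], [58.0, 23.0, 133.0]]
side 159 [[-8.0, -44.0, 87.0], [4.0, -12.0, 115.0], [24.0, 22.0, 142.0]]
```

Call:
{"method": "servo_tool", "body": {"deltas": [[[25,0.001,0.0015,0,0],[25,0.001,0.0015,0,0],[25,0.001,0.0015,0,0],[25,0.001,0.0015,0,0],[25,0.001,0.0015,0,0],[25,0,0,0,0],[25,0,0,0,0],[25,0,0,0,0]]]}}

```text
time: 6.1
tool_pos: [0.5327, -0.0558, 0.1004]
tool_rot: [-0.0, 0.886, 0.464, -0.0]
contact_force: [-0.2, -0.0, -0.1]
gripper_width: 0.246
grasp_force: 0.0
```

```bash
python3 st.py
python3 - <<'E'
from h import *
g=load('side');cv2.imwrite('pics/c3.png',cv2.resize(g['pixels'][110:280,230:420,::-1],(665,595),interpolation=cv2.INTER_CUBIC))
E
```

```text
tcp lab -2.6 -11.7 0.10039587076264625 F [-0.24 -0.   -0.06]
top 43 [[22.0, 4.0, 84.0], [68.0, 17.0, 117.0], [81.0, 22.0, 125.0]]
side 130 [[2.0, -43.0, 82.0], [25.0, -10.0, 111.0], [39.0, 24.0, 141.0]]
```

View pics/c3.png

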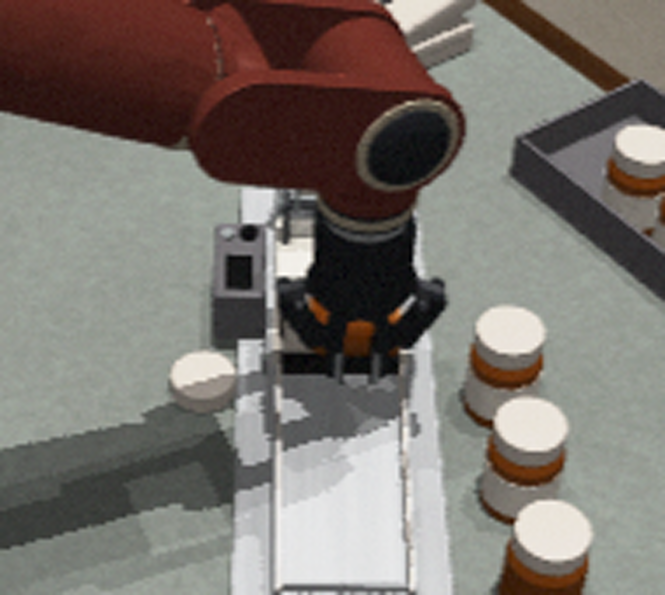

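The crop shows the gutter empty and the jar hidden behind the fingers at the rollers (350,370). Contact force is zero, so it seems to have dropped in. I'll back off and check.

Call:
{"method": "servo_tool", "body": {"deltas": [[[25,-0.007,-0.01,0,0],[25,-0.008,-0.012,0,0],[25,-0.008,-0.012,0,0],[0,0,0,0.04,0],[0,0,0,0.04,0],[0,0,0,0.04,0],[0,0,0,0.04,0],[0,0,0,0.04,0]]]}}

```text
time: 7.0
tool_pos: [0.5087, -0.0908, 0.302]
tool_rot: [0.0, 0.886, 0.463, 0.0]
contact_force: [1.0, -0.3, 0.9]
gripper_width: -0.006
grasp_force: 0.0
```

Call:
{"method": "servo_tool", "body": {"deltas": [[[0,-0.03,0.035,0,0],[0,-0.03,0.035,0,0],[0,-0.02,0.04,0,0],[0,0,0.045,0,0],[0,0,0.045,0,0],[0,0,0.045,0,0],[0,0,0,0,0],[0,0,0,0,0]]]}}

```text
time: 7.8
tool_pos: [0.4293, 0.155, 0.3002]
tool_rot: [0.0, 0.886, 0.464, -0.0]
contact_force: [0.2, -0.2, -0.3]
gripper_width: 0.002
grasp_force: 0.0
```

```bash
python3 st.py
python3 - <<'E'
from h import *
g=load('side');t=load('top')
a=cv2.resize(g['pixels'][120:270,250:400,::-1],(400,400),interpolation=cv2.INTER_CUBIC)
b=cv2.resize(t['pixels'][125:245,240:360,::-1],(400,400),interpolation=cv2.INTER_CUBIC)
cv2.imwrite('pics/c4.png',np.hstack([a,b]))
O=np.array([.5246,-.0470,0]);an=np.radians(55.2);u=np.array([np.cos(an),np.sin(an),0]);v=np.array([-u[1],u[0],0])
for n,f in(('s',g),('t',t)):
    P=cloud(f)-O; L=np.stack([P@u,P@v,P[...,2]],-1)*1000
    X,Y,Z=L[...,0],L[...,1],L[...,2]
    m=(X>60)&(X<180)&(abs(Y)<40)&(Z>215)&(Z<256); print(n,m.sum(),np.nanpercentile(L[m],[3,50,97],0).round(0).tolist())
E
```

```text
tcp lab 111.5 193.5 0.30016791496362816 F [ 0.15 -0.22 -0.29]
top 449 [[22.0, -44.0, 110.0], [49.0, -12.0, 125.0], [78.0, 20.0, 133.0]]
side 543 [[20.0, -44.0, 83.0], [31.0, -10.0, 120.0], [66.0, 23.0, 131.0]]
s 206 [[128.0, -34.0, 221.0], [133.0, 3.0, 238.0], [143.0, 39.0, 244.0]]
t 200 [[129.0, -36.0, 231.0], [137.0, 0.0, 241.0], [147.0, 36.0, 247.0]]
```

View pics/c4.png

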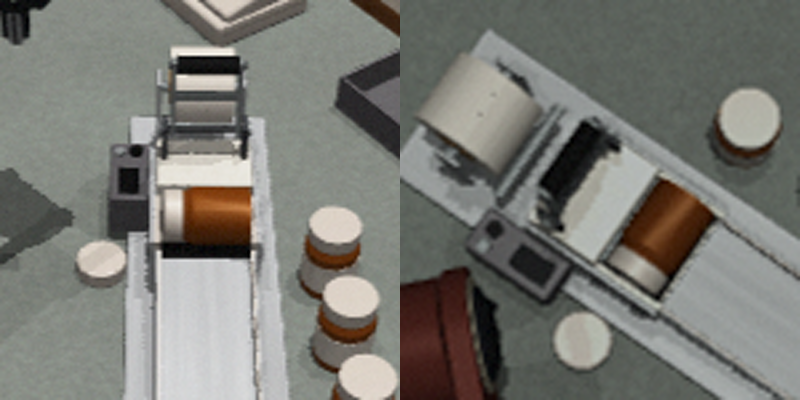

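The crop shows the jar seated square between the rollers, at (218,215) in the side view and (660,235) in the top view. Measured x is about 49 mm and its top about 130 mm, with the press arm still upright. Next I'll go behind the press arm.

Call:
{"method": "servo_tool", "body": {"deltas": [[[0,0.041,-0.008,0,0],[0,0.041,-0.008,0,0],[0,0.041,-0.008,0,0],[0,0.041,-0.008,0,0],[0,0.042,-0.009,0,0],[0,0,0,0,0],[0,0,0,-0.035,0],[0,0,0,-0.035,0]]]}}

```text
time: 8.7
tool_pos: [0.6369, 0.1118, 0.2312]
tool_rot: [0.001, 0.887, 0.462, 0.001]
contact_force: [0.0, -0.3, -0.3]
gripper_width: 0.003
grasp_force: 0.0
```

Call:
{"method": "servo_tool", "body": {"deltas": [[[0,0,0,0,0],[0,-0.0085,-0.0123,0,0],[0,-0.0085,-0.0123,0,0],[0,-0.0057,-0.0082,0,0],[0,-0.0057,-0.0082,0,0],[0,-0.0057,-0.0082,0,0],[0,-0.0057,-0.0082,0,0],[0,-0.0057,-0.0082,0,0]]]}}

```text
time: 9.5
tool_pos: [0.5896, 0.048, 0.2303]
tool_rot: [-0.0, 0.886, 0.464, -0.0]
contact_force: [1.2, 0.6, -1.2]
gripper_width: 0.001
grasp_force: 0.3
```

```bash
cat > st2.py <<'E'
from h import *
O=np.array([.5246,-.0470,0]);an=np.radians(55.2);u=np.array([np.cos(an),np.sin(an),0]);v=np.array([-u[1],u[0],0])
s=manip.state();d=np.array(s['tool_pos'])-O;print('tcp lab',d@u,d@v,s['tool_pos'][2],'F',s['contact_force'])
g=grab('side');a=cv2.resize(g['pixels'][100:250,240:420,::-1],(600,500),interpolation=cv2.INTER_CUBIC)
cv2.imwrite('pics/p%d.png'%(s['time']*10),a); print('p%d'%(s['time']*10))
E
python3 st2.py
```

```text
tcp lab 0.11508073180832146 0.0008657031516926672 0.23028997960992484 F [ 1.19756262  0.64785411 -1.21746687]
p95
```

Call:
{"method": "servo_tool", "body": {"deltas": [[[0,-0.0035,-0.005,-0.003,0],[0,-0.0035,-0.005,-0.003,0],[0,-0.0035,-0.005,-0.003,0],[0,-0.0035,-0.005,-0.003,0],[0,-0.0035,-0.005,-0.003,0],[0,0,0,0,0],[0,0,0,0,0],[0,0,0,0,0]]]}}

```text
time: 10.35
tool_pos: [0.5729, 0.0237, 0.2156]
tool_rot: [0.0, 0.886, 0.464, 0.0]
contact_force: [0.3, -0.2, -0.1]
gripper_width: -0.001
grasp_force: 0.0
```

```bash
python3 st2.py
```

```text
tcp lab 0.08565143330972144 0.000690271874546281 0.21564975040926443 F [ 0.31694299 -0.19631739 -0.11731171]
p103
```

Contact is gone, so the arm has tipped. I'll lift away and check.

Call:
{"method": "servo_tool", "body": {"deltas": [[[0,0,0,0.04,0],[0,0,0,0.04,0],[0,-0.035,0.03,0.01,0],[0,-0.035,0.03,0,0],[0,-0.035,0.03,0,0],[0,-0.02,0.04,0,0],[0,0,0.045,0,0],[0,0,0,0,0]]]}}

```text
time: 11.2
tool_pos: [0.4466, 0.2027, 0.306]
tool_rot: [-0.001, 0.884, 0.467, 0.001]
contact_force: [0.3, -0.2, -0.3]
gripper_width: -0.0
grasp_force: 0.0
```

```bash
python3 st2.py; ls pics
python3 - <<'E'
from h import *
t=grab('top');s=load('side')
O=np.array([.5246,-.0470,0]);an=np.radians(55.2);u=np.array([np.cos(an),np.sin(an),0]);v=np.array([-u[1],u[0],0])
for f in(s,t):
    P=cloud(f)-O; L=np.stack([P@u,P@v,P[...,2]],-1)*1000
    X,Y,Z=L[...,0],L[...,1],L[...,2]
    m=(X>-10)&(X<170)&(abs(Y)<40)&(Z>138)&(Z<256); print(m.sum(),np.nanpercentile(L[m],[3,50,97],0).round(0).tolist())
E
```

```text
tcp lab 0.16048971205230697 0.20656676660426573 0.30596545211953335 F [ 0.29083114 -0.22138753 -0.286267  ]
p112
c2.png
c3.png
c4.png
crop1.png
p103.png
p112.png
p95.png
side_1040.png
side_1125.png
side_260.png
side_350.png
side_440.png
side_5.png
side_530.png
side_620.png
side_790.png
side_955.png
top_10.png
top_254.png
top_345.png
top_434.png
top_525.png
top_615.png
top_785.png
409 [[41.0, -35.0, 140.0], [85.0, -1.0, 147.0], [138.0, 38.0, 155.0]]
426 [[42.0, -38.0, 141.0], [85.0, -0.0, 149.0], [138.0, 37.0, 156.0]]
```

View pics/p112.png

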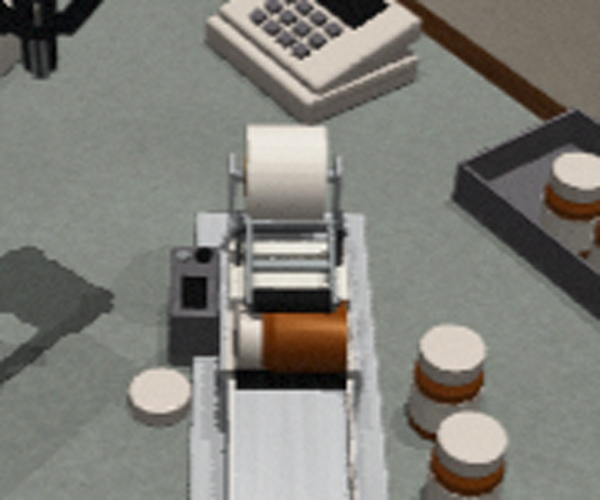

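The press arm lies level, with its black roller (290,298) on the seated jar (295,340). The robot is clear and the neighbouring objects haven't moved.

```bash
python3 -c "
from plant import manip
print(manip.job_done())"
```

```text
the job is handed in; nothing more can be done
None
```

The jar is seated between the drive rollers with the press roller resting on it, and the job was handed in at about 11 s; no verdict came back.

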